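Clamp an extinguisher in the service cradle

TASK

Clamp the red extinguisher that lies in the service cradle: lift the yellow release bar of the carriage and, holding it up, slide the carriage towards the extinguisher until its sprung pad has pushed the extinguisher home against the head stop's fork and is pressed about half-way in (about 10 N). Then let the bar down so that its pin catches the nearest notch of the rack, and let go. Push gently so the pad is never rammed past its spring, and leave the other things where they are.

Things in the scene. Friction and masses are not known exactly. Their poses are not given: they have to be found in the camera images.
- cradle: Fixed blue base plate, 220 (x) x 600 (y) x 12 mm, with rail, toothed rack and V cradle. Origin on the bench top (z = 0), on the rail's centre line; the plate runs from y = -200 to +400 mm. Its +y axis is the sliding direction, from carriage to head stop; carriage and head stop share its axes.
- carriage: Grey block 76 x 64 x 52 mm on the rail, slides 190 mm along the cradle's y (2.5 N of friction plus 40 N per m/s); locked while the bar's pin is between teeth. Origin at the middle of its underside, 32 mm above the bench. It carries the release bar above and the sprung pad on its +y side, towards the extinguisher.
- pad_axis (a point): Point fixed on the carriage, on the pad's axis 96 mm ahead (+y) of the carriage's origin, 70 mm above the bench. The black rubber pad, 48 mm across, is sprung: it yields from 3 N, 0.7 N per mm more, and bottoms after 22 mm at 18 N. Its screw was left anywhere: the unpressed face is within 8 mm either side of this point, so the pressing must be felt.
- bar_grip (a point): Middle of the yellow release bar: 130 mm long along the cradle's x, 12 mm wide along y, 14 mm high, 135 mm above the bench when down; 105 mm free between its posts, 43 mm free below. Pulled up it moves 14 mm on the carriage, taking 5.5 to 9 N. Its 6 mm pin, at the bar's y, clears the teeth when 8 mm up; on a tooth top the bar stays 7 mm up.
- release_bar (a joint): How far the release bar is up: 0 right down (caught), 0.014 m at its top stop. Springs back down.
- rack_start (a point): Middle of the top of the rack's first tooth, 40 mm above the bench. Teeth 4 mm wide follow every 12 mm along +y, 13 in all, so the notches are 8 mm wide. Before the first tooth is a toothless parking stretch, where the carriage starts. Measured poses are too coarse to tell tooth from notch reliably.
- extinguisher: Red extinguisher lying loose in the cradle: steel cylinder 76 mm across and 200 mm long, axis 70 mm above the bench, about 0.75 kg. Origin at the centre of its flat black base, which faces the pad; its own +y axis runs along the cylinder to the valve head. It slides in the cradle with 1.5 to 4 N.
- head_stop: Grey stand fixed on the cradle at y = +291 mm, with a steel fork that straddles the extinguisher's neck and stops its shoulder. The fork was clamped anywhere within 35 mm either way, so the extinguisher's base ends somewhere from y = +50 to +120 mm of the cradle: it must be felt. Origin on the plate, under the middle of the stand.
- pull_pin: Bystander: loose yellow pull ring 32 mm with a 37 mm pin, lying on the cradle's plate. Leave it.
- gauge: Bystander: loose round brass gauge, 36 mm across, 12 mm high, lying on the cradle's plate. Leave it.
- standing_unit: Bystander: red extinguisher standing upright, 84 mm across, 320 mm tall; origin under its base. Leave it.
- cleaner: Bystander: blue bottle, 60 mm across, 170 mm tall; origin under its base. Leave it.
- bucket: Bystander: small red bucket, 150 mm across, 120 mm tall; origin under its base. Leave it.
- wrench: Bystander: wrench 180 mm long, lying on the bench. Leave it.
- screwdriver: Bystander: screwdriver with orange handle, 200 mm long, lying on the bench. Leave it.
- grease_can: Bystander: yellow can, 64 mm across, 85 mm tall; origin under its base. Leave it.

How it is judged:
By the outcome, as a careful person would: the job done as asked, in the order asked, and still so for the second after the job is handed in, with the robot touching nothing.
It also fails if it takes over 64 s, if anything falls off the work surface, if the arm or the gripper's body presses on something with over 40 N, if the wrist force passes 120 N, or if a joint passes its speed limit or range.

ROBOT

A 7-joint arm with a two-finger parallel gripper is mounted at the origin on the work surface. World frame = base frame: x ahead of the robot, y to its left, z up, the work surface at z = 0. Lengths are in m, angles in degrees, forces in N, time in s.
With the tool pointing down it reaches from about 0.425 to 0.875 m from the base axis. Payload 4.7 kg.
Tool frame: the origin (TCP) lies at the very end of the fingers, on their centre line; the grasp point (between the pads) lies 19 mm behind it; z points along the fingers, y is the line along which they close (so a half turn about z gives the same grasp; the last joint's range is limited). The gripper opens to 87 mm and grips with 3 to 60 N. Pads are 19 mm wide; open, the fingers measure 117 mm over their backs; the gripper's body (75 mm by 190 mm) begins 51 mm behind the grasp point.
Start: joints at [-73.276, 18.392, -4.016, 83.108, 1.295, 78.541, -3.26], TCP at [0.178, 0.625, 0.223] pointing down, gripper open.
Joint ranges: [-163.93, 163.93], [-17.29, 119.83], [-79.2, 71.16], [3.27, 140.29], [-89.18, 269.18], [5.43, 117.66], [-154.24, 154.24]. Speed limits (degrees/s): [147.25, 147.25, 180, 180, 180, 180, 180].

INTERFACE

Orientations are given as [roll, pitch, yaw] about the fixed x, y, z axes, in that order (R = Rz(yaw) Ry(pitch) Rx(roll)).
In Python, from cell import get_obs, eyes, env gives the robot as it stands.
- The arm moves only by the tool servo_tool, never from a script. Its argument "series" is a list that holds one entry, the list of rows, each a list of 7 numbers: the shift along the tool's x, y, z in units of 300 mm (1.0 is 300 mm), then the turn, a rotation vector about the tool's x, y, z in units of pi rad (1.0 is pi rad), then the opening, from 0 (shut) to 1 (fully open). In form: [[[tx, ty, tz, wx, wy, wz, gripper], ...]]. A call has 1 to 12 rows; each row is the pose to reach, as a shift and turn from the pose commanded when the call began, along the tool's axes at that moment, turning the shorter way round; what a row does not reach only later rows make up. A row lasts 1/12 s, in which the tool goes at most 41.7 mm and 7.16 degrees, less where a joint would pass 70% of its speed; a pose out of reach is approached as far as the arm can. A call with a number of a shift or a turn outside -1 to 1 is refused whole. A call with a gripper value outside its range is refused whole. The fingers move at their own pace and stop on an object; "grip_force" is the grip in N (left out, the last holds). Time passes only in rows, so rows that repeat a pose let the fingers close. It gives the time, the measured TCP pose, the force, the opening and the grip force at its end, in the units of the state.
- get_obs(): the state, without advancing time (a new reading comes with each control period).
- eyes.read_camera(name): name is "scene" or "top" or "wrist"; returns a dict with "frame" (400x640x3 uint8, red, green, blue), "depth" (400x640 float32, m along the optical axis (not along the pixel's ray), 0 where there is no reading), "fx", "fy", "cx", "cy" (pixels), "origin" and "rotation" of the camera in the world; the wrist camera has in their place "mount" (4x4, takes a point from camera to tool coordinates, whose origin is the TCP and whose axes are the flange's). Camera axes: x right, y down, z forward; pixel columns grow to the right and rows downward; lengths in m; the calibration is good to about 2 mm. A picture is of the moment at which its call begins: read the wrist's pose just before it.
- env.sign_off(): hands the job in; it is judged then, once.
The state is a dict: "time_s": time; "qpos": joint angles; "joint_velocities": joint speeds; "effort": joint torques, N m; "tool_pos": TCP position; "tool_rot": TCP orientation; "force": force on the tool from outside, world axes, zero at the start; "wrist_torque": the same for the moment, N m; "grip_width": finger opening in m; "grasp_force": force on a finger pad.
Only numpy, scipy, OpenCV 4.12 (cv2) and the standard library are available. Lean on these libraries where they do the work, as an engineer would, in place of code of your own. Each camera call takes 0.05 s, during which the arm holds its last target. There are 200 camera calls.

## Working session

There is one attempt and no reset: what is moved stays moved. The work goes in short steps, Python scripts to look and compute and a tool call to move; the robot and the scene stay as the last step left them, time stands still between calls to the robot, and variables do not carry over. Pictures are saved under pics/ and viewed, at most 10 in all, crops included, and the job is handed in when it is done.

Besides the shell and the picture viewer there is one more tool, called after "Emit:" by a JSON object that holds its "api" and its "payload". servo_tool: Moves the arm, as the interface text tells. Shifts and turns lie within -1 to 1; 1 stands for 300 mm of shift or pi rad of turn. Its arguments: {"type":"object","properties":{"series":{"type":"array"},"grip_force":{"type":"number"}},"required":["series"]}

```bash
mkdir -p pics; cat > h.py <<'E'
import numpy as np, cv2
from cell import get_obs, eyes, env
def snap(n,tag):
    c=eyes.read_camera(n); cv2.imwrite(f'pics/{tag}.png',c['frame'][:,:,::-1]); np.savez(f'pics/{tag}.npz',**{k:v for k,v in c.items()}); return c
def pt(tag,u,v,z=None):
    c=np.load(f'pics/{tag}.npz'); d=c['depth'][int(v),int(u)]
    r=np.array([(u-c['cx'])/c['fx'],(v-c['cy'])/c['fy'],1.]); R=c['rotation'];o=c['origin']
    if z is not None: d=(z-o[2])/(R@r)[2]
    return o+R@r*d
E
python3 - <<'E'
from h import *
print(get_obs())
for n in('top','scene'):
    c=snap(n,n); print(n,c['origin'],c['rotation'],c['fx'])
E
```

```text
{'time_s': 0.0, 'qpos': array([-73.27488749,  18.43871252,  -4.01589916,  83.17522883,
         1.29424519,  78.53751793,  -3.26248884]), 'joint_velocities': array([ 0.03271298, -0.03576219,  0.03102   ,  0.01571309,  0.09081768,
       -0.04872851,  0.01963254]), 'effort': array([ 3.33510934e-04, -4.91277766e+01, -4.03899886e-01, -3.12532496e+01,
       -6.41273288e-02,  4.34179860e-02,  1.59121837e-04]), 'tool_pos': array([0.17815417, 0.624551  , 0.22146259]), 'tool_rot': array([-1.79893739e+02,  4.74943994e-03,  1.64082358e+02]), 'force': array([ 0.16206004,  0.33830595, -0.77682043]), 'wrist_torque': array([0.01690084, 0.00760617, 0.02791909]), 'grasp_force': 0.0, 'grip_width': 0.08713498582820559}
top [ 0.3612016  -0.02506175  1.30536899] [-1.71081893e+02  1.61350491e-01 -8.91997197e+01] 410.55517272709994
scene [1.34974313 0.9599705  1.62004868] [-139.5203609     0.16184339  140.17197772] 513.273175048464
```

```bash
sed -i "s/R=c\['rotation'\]/R=Rot.from_euler('xyz',c['rotation'],degrees=True).as_matrix()/; 1a from scipy.spatial.transform import Rotation as Rot" h.py; echo ok
```

```text
ok
```

View pics/top.png

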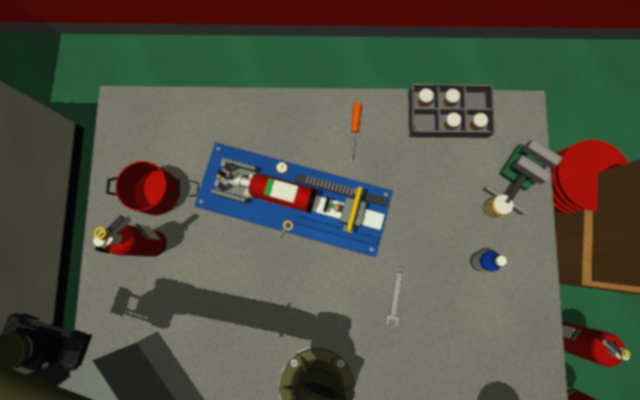

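View pics/scene.png

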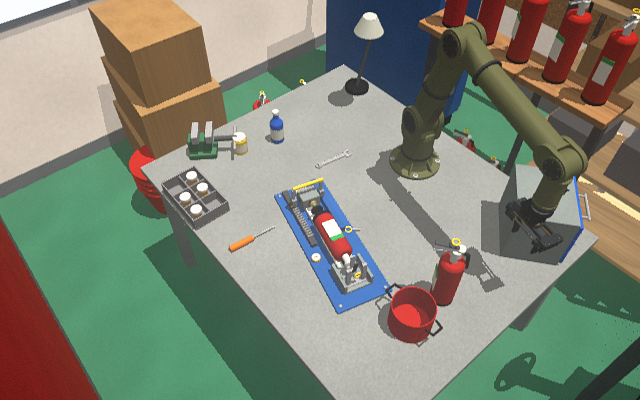

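The top view shows the plate with corners near (218,143), (392,190), (377,256) and (197,207). The yellow bar runs from (361,188) to (349,230), with the head stop to the left. I'll enlarge that area.

```bash
python3 - <<'E'
from h import *
im=cv2.imread('pics/top.png')[135:265,190:400]
cv2.imwrite('pics/topc.png',cv2.resize(im,None,fx=3.8,fy=3.8,interpolation=cv2.INTER_CUBIC))
for p in[(218,143),(392,190),(377,256),(197,207)]: print(pt('top',*p,z=.012).round(4))
im=cv2.imread('pics/top.png');hsv=cv2.cvtColor(im,cv2.COLOR_BGR2HSV)
m=cv2.inRange(hsv,(20,120,120),(35,255,255));m[:,:335]=0;m[:,380:]=0;m[:180]=0;m[240:]=0
v,u=np.nonzero(m);print(len(u),cv2.minAreaRect(np.c_[u,v].astype(np.float32)))
d=np.load('pics/top.npz')['depth']
P=np.array([pt('top',a,b) for a,b in zip(u,v)]);print(np.percentile(P[:,2],[5,50,95]))
P=np.array([pt('top',a,b,z=.142) for a,b in zip(u,v)])[:,:2];r=cv2.minAreaRect(P.astype(np.float32));print(r,P.mean(0))
E
```

```text
[0.7488 0.3329 0.012 ]
[ 0.6005 -0.2327  0.012 ]
[ 0.3905 -0.1835  0.012 ]
[0.5372 0.3884 0.012 ]
216 ((353.74896240234375, 209.06639099121094), (4.960005760192871, 43.931480407714844), 14.931416511535645)
[0.08123676 0.14087446 0.14565251]
((0.5200891494750977, -0.10205887258052826), (0.014122288674116135, 0.12697020173072815), 75.46601867675781) [ 0.51992594 -0.10200329]
```

View pics/topc.png

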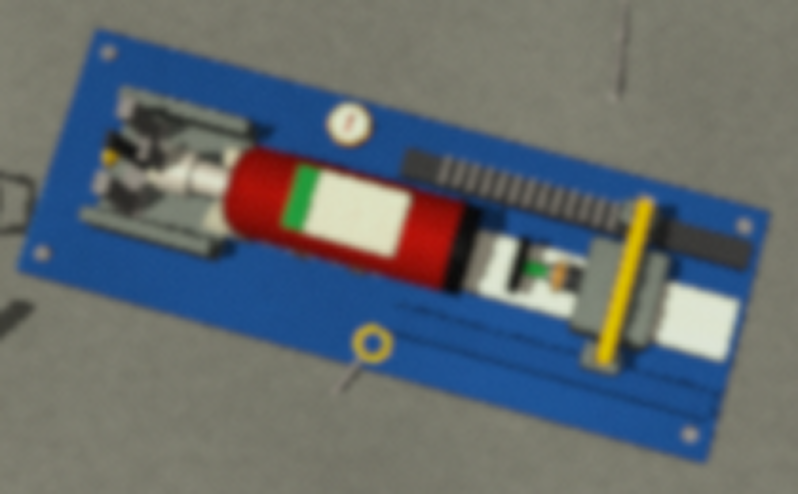

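The enlarged view shows the bar from crop (645,205) to (605,360), the extinguisher base near (465,260), and the rack on the far side. The bar centre comes out at (0.520, -0.102). Its top is at z 0.141, which fits the given sizes. The sliding direction heads 75.5°. I'll go up and over first.

```bash
cat >> h.py <<'E'
def row(p,yaw=165.46):
    s=get_obs(); R=Rot.from_euler('xyz',s['tool_rot'],degrees=True); T=Rot.from_euler('xyz',[180,0,yaw],degrees=True)
    print((R.inv().apply(np.array(p)-s['tool_pos'])/.3).round(4),((R.inv()*T).as_rotvec()/np.pi).round(4))
E
python3 - <<'E'
from h import *
row((.2,.625,.40)); row((.42,.32,.42)); row((.52,-.102,.30))
E
```

```text
[-0.0696  0.0203 -0.5948] [-0.0006  0.     -0.0076]
[-1.0536 -0.7565 -0.66  ] [-0.0006  0.     -0.0076]
[-1.7598 -2.0172 -0.2577] [-0.0006  0.     -0.0076]
```

Emit:
{"api": "servo_tool", "payload": {"series": [[[0,0,-0.3,0,0,0,1],[-0.07,0.02,-0.6,0,0,-0.0076,1],[-0.07,0.02,-0.6,0,0,-0.0076,1],[-0.07,0.02,-0.6,0,0,-0.0076,1],[-0.07,0.02,-0.6,0,0,-0.0076,1],[-0.98,-0.7,-0.65,0,0,-0.0076,1],[-0.98,-0.7,-0.65,0,0,-0.0076,1],[-0.98,-0.7,-0.65,0,0,-0.0076,1],[-0.98,-0.7,-0.65,0,0,-0.0076,1],[-0.98,-0.7,-0.65,0,0,-0.0076,1],[-0.98,-0.7,-0.65,0,0,-0.0076,1],[-0.98,-0.7,-0.65,0,0,-0.0076,1]]]}}

```text
time_s: 1.1
tool_pos: [0.371, 0.3865, 0.4149]
tool_rot: [-180.0, -0.0, 165.5]
force: [1.6, 0.7, 0.2]
grip_width: 0.0871
grasp_force: 0.0
```

```bash
python3 - <<'E'
from h import *
row((.42,.32,.42)); row((.52,-.102,.30))
E
```

```text
[-0.2137 -0.1736 -0.0169] [-0.0001 -0.0001 -0.    ]
[-0.8897 -1.4514  0.3832] [-0.0001 -0.0001 -0.    ]
```

Emit:
{"api": "servo_tool", "payload": {"series": [[[-0.2,-0.17,0,0,0,0,1],[-0.2,-0.17,0,0,0,0,1],[-0.6,-1,0.1,0,0,0,1],[-0.6,-1,0.1,0,0,0,1],[-0.6,-1,0.1,0,0,0,1],[-0.6,-1,0.1,0,0,0,1],[-0.6,-1,0.1,0,0,0,1],[-0.6,-1,0.1,0,0,0,1],[-0.6,-1,0.1,0,0,0,1],[-0.6,-1,0.1,0,0,0,1],[-0.6,-1,0.1,0,0,0,1],[-0.6,-1,0.1,0,0,0,1]]]}}

```text
time_s: 2.1
tool_pos: [0.4689, 0.054, 0.3849]
tool_rot: [180.0, -0.0, 165.5]
force: [-0.2, 0.1, 0.6]
grip_width: 0.0871
grasp_force: 0.0
```

```bash
python3 - <<'E'
from h import *
row((.52,-.102,.24))
E
```

```text
[-0.2954 -0.4612  0.4826] [ 0.0002 -0.0002  0.0003]
```

Emit:
{"api": "servo_tool", "payload": {"series": [[[-0.295,-0.461,0.48,0,0,0,1],[-0.295,-0.461,0.48,0,0,0,1],[-0.295,-0.461,0.48,0,0,0,1],[-0.295,-0.461,0.48,0,0,0,1],[-0.295,-0.461,0.48,0,0,0,1],[-0.295,-0.461,0.48,0,0,0,1],[-0.295,-0.461,0.48,0,0,0,1],[-0.295,-0.461,0.48,0,0,0,1],[-0.295,-0.461,0.48,0,0,0,1]]]}}

```text
time_s: 2.85
tool_pos: [0.521, -0.1004, 0.2422]
tool_rot: [179.9, 0.1, 165.7]
force: [-0.5, -0.1, 0.3]
grip_width: 0.0869
grasp_force: 0.0
```

```bash
python3 - <<'E'
from h import *
s=get_obs(); print(s['tool_pos'],s['tool_rot'],s['force'])
c=eyes.read_camera('wrist'); cv2.imwrite('pics/w1.png',c['frame'][:,:,::-1])
M=c['mount']; R=Rot.from_euler('xyz',s['tool_rot'],degrees=True).as_matrix()
im=c['frame'][:,:,::-1].copy();hsv=cv2.cvtColor(im,cv2.COLOR_BGR2HSV)
m=cv2.inRange(hsv,(20,120,100),(35,255,255));n,l,st,ce=cv2.connectedComponentsWithStats(m);k=1+st[1:,4].argmax();print(st[k])
v,u=np.nonzero(l==k)
def un(u,v,z):
    r=np.c_[(u-c['cx'])/c['fx'],(v-c['cy'])/c['fy'],np.ones(len(u))]
    r=r@M[:3,:3].T@R.T;o=s['tool_pos']+R@M[:3,3];return o+r*((z-o[2])/r[:,2])[:,None]
P=un(u,v,.142)[:,:2];print(cv2.minAreaRect(P.astype(np.float32)),P.mean(0));print(M)
E
```

```text
[ 0.52103871 -0.10036897  0.24220681] [1.79922787e+02 6.79878336e-02 1.65677384e+02] [-0.4590003  -0.07996784  0.27388857]
[ 311  127   15  139 1912]
((0.5184630155563354, -0.10052166879177094), (0.011863026767969131, 0.12411262840032578), 75.31151580810547) [ 0.5155474  -0.09996193]
[[ 3.19593218e-04 -9.63777578e-01 -2.66707100e-01  7.21063411e-02]
 [ 9.99999925e-01  2.49286896e-04  2.97465168e-04 -1.27554161e-04]
 [-2.20203674e-04 -2.66707175e-01  9.63777586e-01 -1.62498873e-01]
 [ 0.00000000e+00  0.00000000e+00  0.00000000e+00  1.00000000e+00]]
```

View pics/w1.png

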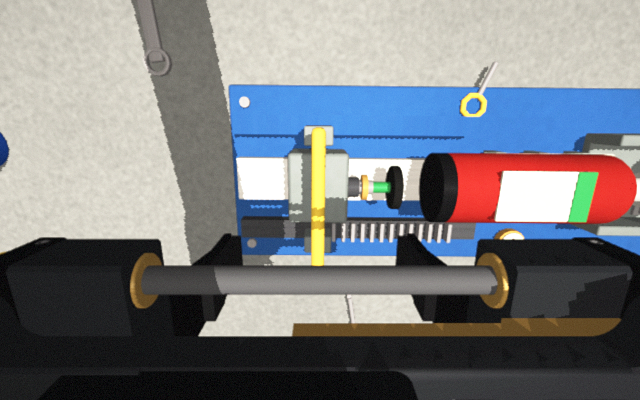

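The wrist view shows the bar upright at u≈318, centred between the fingers, with the pad at (395,187) and the extinguisher base at (435,187). Both cameras agree on the bar within 2 mm, so I'll descend and grip.

Emit:
{"api": "servo_tool", "payload": {"series": [[[0,0,0.13,0,0,0,1],[0.003,-0.002,0.25,0,0,0,0.6],[0.003,-0.002,0.36,0,0,0,0.5],[0.003,-0.002,0.4,0,0,0,0.45],[0.003,-0.002,0.42,0,0,0,0.4],[0.003,-0.002,0.42,0,0,0,0.4],[0.003,-0.002,0.42,0,0,0,0.4]]], "grip_force": 25}}

```text
time_s: 3.48
tool_pos: [0.5206, -0.1032, 0.117]
tool_rot: [180.0, 0.2, 165.5]
force: [-0.7, 0.0, 0.4]
grip_width: 0.055
grasp_force: 0.0
```

Emit:
{"api": "servo_tool", "payload": {"series": [[[0,0,0,0,0,0,0.3],[0,0,0,0,0,0,0.22],[0,0,0,0,0,0,0.16],[0,0,0,0,0,0,0.1],[0,0,0,0,0,0,0],[0,0,0,0,0,0,0],[0,0,0,0,0,0,0],[0,0,0,0,0,0,0]]]}}

```text
time_s: 4.15
tool_pos: [0.5194, -0.1026, 0.1153]
tool_rot: [179.9, 0.0, 165.5]
force: [0.7, 1.9, 2.2]
grip_width: 0.0117
grasp_force: 25.0
```

Emit:
{"api": "servo_tool", "payload": {"series": [[[0,0,-0.01,0,0,0,0],[0,0,-0.02,0,0,0,0],[0,0,-0.03,0,0,0,0],[0,0,-0.038,0,0,0,0],[0,0,-0.038,0,0,0,0],[0,0,-0.038,0,0,0,0]]], "grip_force": 40}}

```text
time_s: 4.65
tool_pos: [0.5191, -0.1035, 0.1263]
tool_rot: [-180.0, 0.0, 165.5]
force: [4.8, 0.0, -8.5]
grip_width: 0.0117
grasp_force: 40.0
```

```bash
cat >> h.py <<'E'
Y=np.array([.2507,.968,0]);
def st():
    s=get_obs(); R=Rot.from_euler('xyz',s['tool_rot'],degrees=True)
    d=s['tool_pos']-[.5457,-.0145,0]; print('t%.2f y%.1fmm x%.1fmm z%.1f Fy%.2f F'%(s['time_s'],d@Y*1e3,(d[0]*.968-d[1]*.2507)*1e3,d[2]*1e3,s['force']@Y),s['force'].round(1),s['tool_rot'].round(1))
E
python3 - <<'E'
from h import *
st()
E
```

```text
t4.65 y-92.8mm x-3.5mm z126.3 Fy1.20 F [ 4.8  0.  -8.5] [-180.     0.   165.5]
```

Emit:
{"api": "servo_tool", "payload": {"series": [[[0,0.01,0,0,0,0,0],[0,0.02,0,0,0,0,0],[0,0.03,0,0,0,0,0],[0,0.04,0,0,0,0,0],[0,0.05,0,0,0,0,0],[0,0.06,0,0,0,0,0],[0,0.07,0,0,0,0,0],[0,0.08,0,0,0,0,0],[0,0.09,0,0,0,0,0],[0,0.1,0,0,0,0,0],[0,0.11,0,0,0,0,0],[0,0.11,0,0,0,0,0]]]}}

```text
time_s: 5.65
tool_pos: [0.5271, -0.0735, 0.1262]
tool_rot: [-179.8, 0.0, 165.4]
force: [3.9, -3.7, -7.8]
grip_width: 0.0112
grasp_force: 40.0
```

```bash
python3 -c "
from h import *
st()"
```

```text
t5.65 y-61.8mm x-3.2mm z126.2 Fy-2.64 F [ 3.9 -3.7 -7.8] [-179.8    0.   165.4]
```

Emit:
{"api": "servo_tool", "payload": {"series": [[[0,0.004,0,0,0,0,0],[0,0.008,0,0,0,0,0],[0,0.012,0,0,0,0,0],[0,0.016,0,0,0,0,0],[0,0.02,0,0,0,0,0],[0,0.024,0,0,0,0,0],[0,0.028,0,0,0,0,0],[0,0.032,0,0,0,0,0],[0,0.036,0,0,0,0,0],[0,0.04,0,0,0,0,0],[0,0.044,0,0,0,0,0],[0,0.048,0,0,0,0,0]]]}}

```text
time_s: 6.65
tool_pos: [0.5302, -0.0617, 0.1262]
tool_rot: [-179.7, 0.0, 165.3]
force: [2.5, -8.0, -7.4]
grip_width: 0.0117
grasp_force: 40.0
```

```bash
python3 -c "
from h import *
st()"
```

```text
t6.65 y-49.6mm x-3.1mm z126.2 Fy-7.12 F [ 2.5 -8.  -7.4] [-179.7    0.   165.3]
```

Emit:
{"api": "servo_tool", "payload": {"series": [[[0,0.004,0,0,0,0,0],[0,0.008,0,0,0,0,0],[0,0.012,0,0,0,0,0],[0,0.016,0,0,0,0,0],[0,0.02,0,0,0,0,0],[0,0.024,0,0,0,0,0]]]}}

```text
time_s: 7.15
tool_pos: [0.532, -0.0548, 0.1261]
tool_rot: [-179.7, 0.0, 165.3]
force: [2.9, -7.7, -8.6]
grip_width: 0.0113
grasp_force: 40.0
```

```bash
python3 -c "
from h import *
st()"
```

```text
t7.15 y-42.5mm x-3.1mm z126.1 Fy-6.72 F [ 2.9 -7.7 -8.6] [-179.7    0.   165.3]
```

Emit:
{"api": "servo_tool", "payload": {"series": [[[0,0.004,0,0,0,0,0],[0,0.008,0,0,0,0,0],[0,0.012,0,0,0,0,0],[0,0.016,0,0,0,0,0],[0,0.02,0,0,0,0,0],[0,0.024,0,0,0,0,0],[0,0.028,0,0,0,0,0],[0,0.032,0,0,0,0,0]]]}}

```text
time_s: 7.82
tool_pos: [0.5345, -0.0456, 0.1261]
tool_rot: [-179.7, 0.0, 165.3]
force: [3.2, -6.1, -7.5]
grip_width: 0.0114
grasp_force: 40.0
```

```bash
python3 -c "
from h import *
st()"
```

```text
t7.82 y-32.9mm x-3.1mm z126.1 Fy-5.05 F [ 3.2 -6.1 -7.5] [-179.7    0.   165.3]
```

Emit:
{"api": "servo_tool", "payload": {"series": [[[0,0.004,0,0,0,0,0],[0,0.008,0,0,0,0,0],[0,0.012,0,0,0,0,0],[0,0.016,0,0,0,0,0],[0,0.02,0,0,0,0,0],[0,0.024,0,0,0,0,0],[0,0.028,0,0,0,0,0],[0,0.032,0,0,0,0,0]]]}}

```text
time_s: 8.48
tool_pos: [0.5369, -0.0365, 0.1261]
tool_rot: [-179.7, 0.0, 165.3]
force: [2.1, -7.1, -7.6]
grip_width: 0.0112
grasp_force: 40.0
```

Emit:
{"api": "servo_tool", "payload": {"series": [[[0,0.004,0,0,0,0,0],[0,0.008,0,0,0,0,0],[0,0.012,0,0,0,0,0],[0,0.016,0,0,0,0,0],[0,0.02,0,0,0,0,0],[0,0.024,0,0,0,0,0],[0,0.028,0,0,0,0,0]]]}}

```text
time_s: 9.07
tool_pos: [0.5391, -0.0284, 0.1261]
tool_rot: [-179.7, 0.0, 165.3]
force: [2.8, -7.8, -8.6]
grip_width: 0.0112
grasp_force: 40.0
```

Emit:
{"api": "servo_tool", "payload": {"series": [[[0,0.004,0,0,0,0,0],[0,0.008,0,0,0,0,0],[0,0.012,0,0,0,0,0],[0,0.016,0,0,0,0,0],[0,0.02,0,0,0,0,0]]]}}

```text
time_s: 9.48
tool_pos: [0.5406, -0.0226, 0.1261]
tool_rot: [-179.7, 0.0, 165.3]
force: [2.4, -7.1, -8.9]
grip_width: 0.0113
grasp_force: 40.0
```

Emit:
{"api": "servo_tool", "payload": {"series": [[[0,0.004,0,0,0,0,0],[0,0.008,0,0,0,0,0],[0,0.012,0,0,0,0,0],[0,0.016,0,0,0,0,0],[0,0.02,0,0,0,0,0],[0,0.024,0,0,0,0,0]]]}}

```text
time_s: 9.98
tool_pos: [0.5424, -0.0158, 0.1261]
tool_rot: [-179.7, 0.0, 165.3]
force: [4.0, -7.4, -7.6]
grip_width: 0.0117
grasp_force: 40.0
```

Emit:
{"api": "servo_tool", "payload": {"series": [[[0,0.004,0,0,0,0,0],[0,0.008,0,0,0,0,0],[0,0.012,0,0,0,0,0],[0,0.016,0,0,0,0,0],[0,0.02,0,0,0,0,0],[0,0.024,0,0,0,0,0]]]}}

```text
time_s: 10.48
tool_pos: [0.5443, -0.0089, 0.1261]
tool_rot: [-179.7, 0.0, 165.3]
force: [3.1, -7.3, -8.0]
grip_width: 0.0112
grasp_force: 40.0
```

Emit:
{"api": "servo_tool", "payload": {"series": [[[0,0.004,0,0,0,0,0],[0,0.008,0,0,0,0,0],[0,0.012,0,0,0,0,0],[0,0.016,0,0,0,0,0],[0,0.02,0,0,0,0,0],[0,0.024,0,0,0,0,0]]]}}

```text
time_s: 10.98
tool_pos: [0.5461, -0.002, 0.126]
tool_rot: [-179.7, 0.0, 165.3]
force: [3.3, -8.4, -7.9]
grip_width: 0.0111
grasp_force: 40.0
```

Emit:
{"api": "servo_tool", "payload": {"series": [[[0,0.004,0,0,0,0,0],[0,0.008,0,0,0,0,0],[0,0.012,0,0,0,0,0],[0,0.016,0,0,0,0,0]]]}}

```text
time_s: 11.32
tool_pos: [0.5473, 0.0027, 0.126]
tool_rot: [-179.7, 0.0, 165.3]
force: [2.7, -8.0, -8.4]
grip_width: 0.0116
grasp_force: 40.0
```

Emit:
{"api": "servo_tool", "payload": {"series": [[[0,0.004,0,0,0,0,0],[0,0.008,0,0,0,0,0],[0,0.012,0,0,0,0,0],[0,0.016,0,0,0,0,0]]]}}

```text
time_s: 11.65
tool_pos: [0.5485, 0.0073, 0.126]
tool_rot: [-179.7, 0.0, 165.3]
force: [4.0, -7.7, -8.5]
grip_width: 0.0113
grasp_force: 40.0
```

```bash
python3 - <<'E'
from h import *
st(); c=snap('top','t2'); cv2.imwrite('pics/t2c.png',cv2.resize(c['frame'][135:265,190:400,::-1],None,fx=3.8,fy=3.8,interpolation=cv2.INTER_CUBIC))
E
```

```text
t11.65 y21.8mm x-2.7mm z126.0 Fy-6.43 F [ 4.  -7.7 -8.5] [-179.7    0.   165.3]
```

View pics/t2c.png

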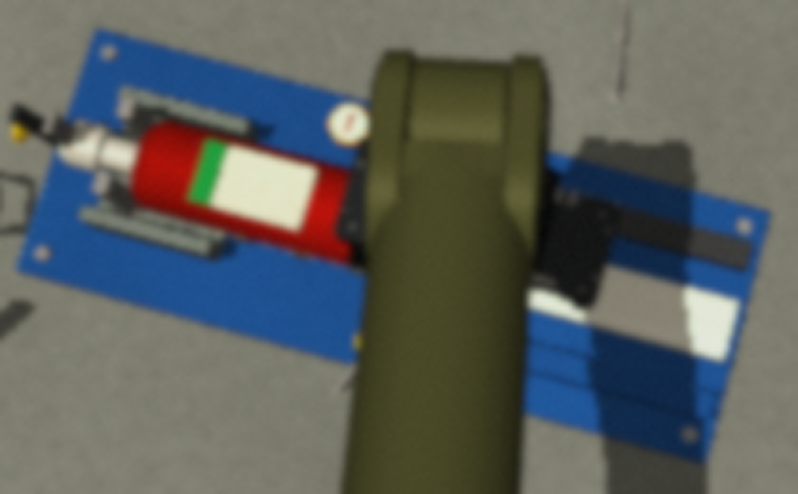

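The extinguisher, with its shoulder at (140,160), has moved about 70 mm towards the head stop and is close to home. The force is still flat, so I'll carry on gently.

Emit:
{"api": "servo_tool", "payload": {"series": [[[0,0.004,0,0,0,0,0],[0,0.008,0,0,0,0,0],[0,0.012,0,0,0,0,0]]]}}

```text
time_s: 11.95
tool_pos: [0.5494, 0.0107, 0.126]
tool_rot: [-179.7, 0.0, 165.3]
force: [2.9, -7.0, -8.3]
grip_width: 0.0115
grasp_force: 40.0
```

Emit:
{"api": "servo_tool", "payload": {"series": [[[0,0.004,0,0,0,0,0],[0,0.008,0,0,0,0,0],[0,0.012,0,0,0,0,0],[0,0.016,0,0,0,0,0]]]}}

```text
time_s: 12.28
tool_pos: [0.5505, 0.0147, 0.1259]
tool_rot: [-179.6, 0.0, 165.2]
force: [2.1, -8.9, -9.3]
grip_width: 0.0115
grasp_force: 40.0
```

Emit:
{"api": "servo_tool", "payload": {"series": [[[0,0.004,0,0,0,0,0],[0,0.008,0,0,0,0,0],[0,0.012,0,0,0,0,0]]]}}

```text
time_s: 12.53
tool_pos: [0.5511, 0.0172, 0.1258]
tool_rot: [-179.5, -0.0, 165.2]
force: [2.2, -10.7, -7.8]
grip_width: 0.0115
grasp_force: 40.0
```

Emit:
{"api": "servo_tool", "payload": {"series": [[[0,0.004,0,0,0,0,0],[0,0.008,0,0,0,0,0],[0,0.012,0,0,0,0,0]]]}}

```text
time_s: 12.78
tool_pos: [0.5518, 0.0196, 0.1257]
tool_rot: [-179.4, -0.0, 165.2]
force: [2.6, -12.8, -7.5]
grip_width: 0.0111
grasp_force: 40.0
```

```bash
python3 -c "
from h import *
st()"
```

```text
t12.78 y34.5mm x-2.7mm z125.7 Fy-11.74 F [  2.6 -12.8  -7.5] [-179.4   -0.   165.2]
```

Emit:
{"api": "servo_tool", "payload": {"series": [[[0,0.003,0,0,0,0,0],[0,0.006,0,0,0,0,0]]]}}

```text
time_s: 12.95
tool_pos: [0.5521, 0.0208, 0.1256]
tool_rot: [-179.4, -0.0, 165.2]
force: [1.2, -13.2, -7.0]
grip_width: 0.0117
grasp_force: 40.0
```

```bash
python3 -c "
from h import *
st()"
```

```text
t12.95 y35.8mm x-2.6mm z125.6 Fy-12.44 F [  1.2 -13.2  -7. ] [-179.4   -0.   165.2]
```

Emit:
{"api": "servo_tool", "payload": {"series": [[[0,0,0.004,0,0,0,0],[0,0,0.008,0,0,0,0],[0,0,0.012,0,0,0,0],[0,0,0.016,0,0,0,0],[0,0,0.019,0,0,0,0],[0,0,0.019,0,0,0,0]]]}}

```text
time_s: 13.45
tool_pos: [0.5522, 0.021, 0.122]
tool_rot: [-179.5, -0.1, 165.2]
force: [-4.2, -13.3, 5.1]
grip_width: 0.0114
grasp_force: 40.0
```

```bash
python3 -c "
from h import *
st()"
```

```text
t13.45 y36.0mm x-2.7mm z122.0 Fy-13.91 F [ -4.2 -13.3   5.1] [-1.795e+02 -1.000e-01  1.652e+02]
```

The bar is resting on a tooth top, 7 mm up. I'll look with the wrist camera to see which way the nearest notch lies.

```bash
python3 - <<'E'
from h import *
s=get_obs(); c=eyes.read_camera('wrist'); im=c['frame'][:,:,::-1]
cv2.imwrite('pics/w2.png',im); np.savez('pics/w2.npz',**c,tp=s['tool_pos'],tr=s['tool_rot'])
cv2.imwrite('pics/w2c.png',cv2.resize(im[100:320,200:480],None,fx=2.7,fy=2.7,interpolation=cv2.INTER_CUBIC))
print(c['cx'],c['cy'],c['fx'])
E
```

```text
318.8018905518081 203.73434319086067 311.5579054811646
```

View pics/w2c.png

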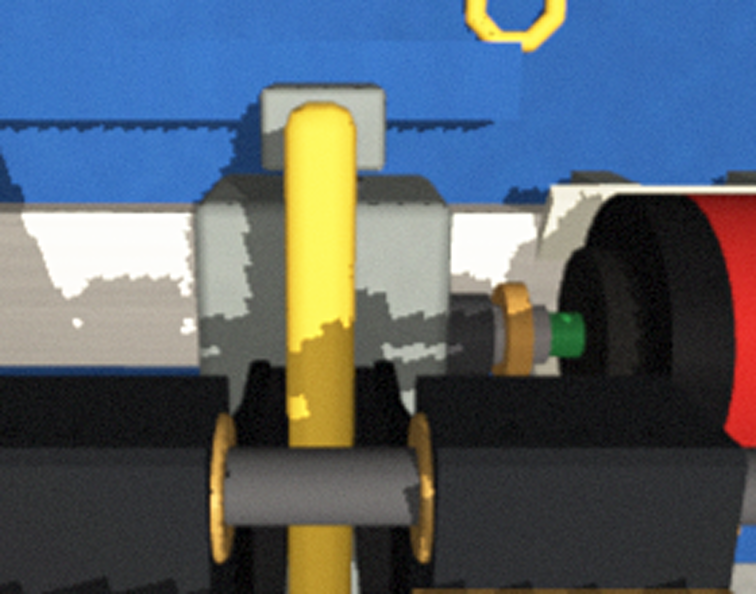

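The rack is hidden behind the gripper here, and the pad is visibly part-pressed. I'll take the teeth relative to the bar from the earlier wrist picture instead.

```bash
python3 - <<'E'
from h import *
im=cv2.imread('pics/w1.png'); c=np.load('pics/w2.npz'); M=c['mount']
R=Rot.from_euler('xyz',[179.9228,.068,165.6774],degrees=True).as_matrix(); tp=np.array([.52103871,-.10036897,.24220681])
def Yof(u,v,z):
    r=R@M[:3,:3]@np.array([(u-c['cx'])/c['fx'],(v-c['cy'])/c['fy'],1]);o=tp+R@M[:3,3];p=o+r*(z-o[2])/r[2]
    d=p-[.5457,-.0145,0];return d@Y*1e3,(d[0]*.968-d[1]*.2507)*1e3
g=im.mean(2)
print(g[226:240,338:350].astype(int)[::4])
for v in(228,232,236):
    p=g[v,335:456]; pk=[i+335 for i in range(1,len(p)-1) if p[i]>=p[i-1] and p[i]>p[i+1] and p[i]>p.mean()]
    # subpixel centroid
    cs=[np.average(np.arange(k-2,k+3),weights=g[v,k-2:k+3]-g[v,k-4:k+5].min()) for k in pk]
    print(v,np.round([Yof(q,v,.04)[0] for q in cs],1),Yof(340,v,.04)[1])
hsv=cv2.cvtColor(im,cv2.COLOR_BGR2HSV);m=cv2.inRange(hsv,(20,120,100),(35,255,255))
for v in(140,180,220,250):
    u=np.nonzero(m[v,300:340])[0]+300;print(v,u.min(),u.max(),Yof((u.min()+u.max())/2,v,.142))
E
```

```text
[[ 59  58  61 103 200 224 235 179 122 118  80  59]
 [ 60  61  63  88 134 223 233 171 120 115 114  77]
 [ 61  57  63 110 217 239 226 157 111 113  81  55]
 [126 124 115 118 187 231 221 170 135 135 123 114]]
228 [-57.8 -46.4 -34.8 -22.  -10.4   1.7  13.5  25.6  37.7  49.5  61.6  73.8] 57.906323560690524
232 [-58.4 -46.4 -34.7 -22.5 -10.3   1.9  13.6  25.8  37.5  49.6  61.4  73.7] 63.194307233278316
236 [-57.5 -46.4 -34.6 -22.5 -10.3   1.6  37.7  49.8  61.6  73.8] 68.52116321841656
140 311 325 (np.float64(-90.0794494865914), np.float64(-56.387676337245914))
180 311 324 (np.float64(-90.40457686265148), np.float64(-22.73295893788063))
220 311 324 (np.float64(-90.30940059435963), np.float64(13.357982243578105))
250 311 324 (np.float64(-90.23336769685972), np.float64(42.18973705782621))
```

Teeth lie at y ≈ 1.7 + 12k mm, so near the bar (y 36.0 mm) there is a tooth at 37.7 and notches at 31.7 and 43.7. The nearest notch is about 4 mm back, which gives about 7 N. I'll ease off the downward press and drift back.

Emit:
{"api": "servo_tool", "payload": {"series": [[[0,0,-0.003,0,0,0,0],[0,-0.002,-0.003,0,0,0,0],[0,-0.004,-0.003,0,0,0,0],[0,-0.006,-0.003,0,0,0,0],[0,-0.008,-0.003,0,0,0,0],[0,-0.01,-0.003,0,0,0,0],[0,-0.01,-0.003,0,0,0,0]]]}}

```text
time_s: 14.08
tool_pos: [0.5522, 0.0209, 0.1222]
tool_rot: [-179.7, 0.0, 165.3]
force: [1.1, -7.9, -2.0]
grip_width: 0.0117
grasp_force: 40.0
```

```bash
python3 -c "
from h import *
st()"
```

```text
t14.08 y35.9mm x-2.6mm z122.2 Fy-7.38 F [ 1.1 -7.9 -2. ] [-179.7    0.   165.3]
```

Emit:
{"api": "servo_tool", "payload": {"series": [[[0,-0.002,0,0,0,0,0],[0,-0.004,0,0,0,0,0],[0,-0.006,0,0,0,0,0],[0,-0.008,0,0,0,0,0],[0,-0.01,0,0,0,0,0],[0,-0.01,0,0,0,0,0]]]}}

```text
time_s: 14.58
tool_pos: [0.5516, 0.0187, 0.1215]
tool_rot: [-179.7, 0.0, 165.3]
force: [3.5, -6.9, -6.9]
grip_width: 0.0113
grasp_force: 40.0
```

```bash
python3 -c "
from h import *
st()"
```

```text
t14.58 y33.6mm x-2.6mm z121.5 Fy-5.80 F [ 3.5 -6.9 -6.9] [-179.7    0.   165.3]
```

The bar dropped and the gripper now carries its spring, so the pin is over a notch. I'll lower it.

Emit:
{"api": "servo_tool", "payload": {"series": [[[0,0,0.005,0,0,0,0],[0,0,0.01,0,0,0,0],[0,0,0.014,0,0,0,0],[0,0,0.018,0,0,0,0],[0,0,0.02,0,0,0,0],[0,0,0.02,0,0,0,0]]]}}

```text
time_s: 15.08
tool_pos: [0.5514, 0.0179, 0.1156]
tool_rot: [-179.7, 0.0, 165.3]
force: [1.7, -7.7, -5.3]
grip_width: 0.0116
grasp_force: 40.0
```

```bash
python3 -c "
from h import *
st()"
```

```text
t15.08 y32.8mm x-2.6mm z115.6 Fy-7.05 F [ 1.7 -7.7 -5.3] [-179.7    0.   165.3]
```

Emit:
{"api": "servo_tool", "payload": {"series": [[[0,0,0.003,0,0,0,0],[0,0,0.003,0,0,0,0.2],[0,0,0.003,0,0,0,0.4],[0,0,0.003,0,0,0,0.5],[0,0,0.003,0,0,0,0.5],[0,0,0.003,0,0,0,0.5],[0,0,0.003,0,0,0,0.5],[0,0,0.003,0,0,0,0.5]]]}}

```text
time_s: 15.75
tool_pos: [0.5519, 0.0239, 0.115]
tool_rot: [180.0, -0.0, 165.5]
force: [0.3, -0.4, -0.5]
grip_width: 0.0418
grasp_force: 0.0
```

Emit:
{"api": "servo_tool", "payload": {"series": [[[0,0,-0.04,0,0,0,0.5],[0,0,-0.1,0,0,0,0.5],[0,0,-0.2,0,0,0,0.5],[0,0,-0.3,0,0,0,0.5],[0,0,-0.42,0,0,0,0.5],[0,0,-0.42,0,0,0,0.5],[0,0,-0.42,0,0,0,0.5]]]}}

```text
time_s: 16.33
tool_pos: [0.5535, 0.0232, 0.2441]
tool_rot: [179.8, 0.3, 165.5]
force: [-0.1, -0.2, -0.1]
grip_width: 0.0436
grasp_force: 0.0
```

```bash
python3 - <<'E'
from h import *
st(); s=get_obs(); c=eyes.read_camera('wrist'); im=c['frame'][:,:,::-1]; cv2.imwrite('pics/w3.png',im)
m=cv2.inRange(cv2.cvtColor(im.copy(),cv2.COLOR_BGR2HSV),(20,120,100),(35,255,255))
n,l,sta,ce=cv2.connectedComponentsWithStats(m);k=1+sta[1:,4].argmax();v,u=np.nonzero(l==k);print(sta[k])
M=c['mount'];R=Rot.from_euler('xyz',s['tool_rot'],degrees=True).as_matrix();d=c['depth'][v,u]
P=np.c_[(u-c['cx'])/c['fx']*d,(v-c['cy'])/c['fy']*d,d]@M[:3,:3].T+M[:3,3];P=P@R.T+s['tool_pos'];print(np.percentile(P[:,2],[10,50,90]))
E
```

```text
t16.33 y38.5mm x-1.9mm z244.1 Fy-0.18 F [-0.1 -0.2 -0.1] [179.8   0.3 165.5]
[ 302  127   15  139 1774]
[0.13989298 0.14176837 0.14288044]
```

View pics/w3.png

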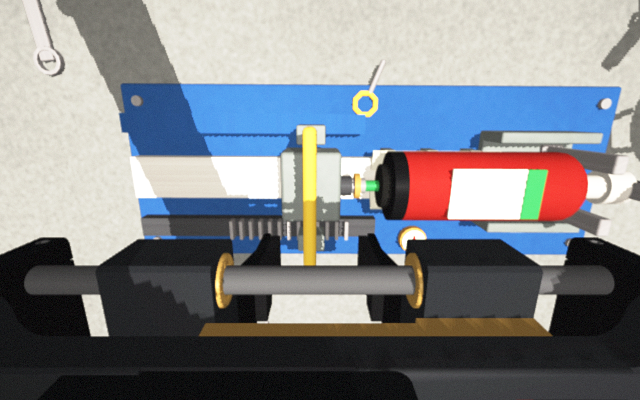

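The bar's top is back at 0.142, so it is fully down. The pad at (380,187) presses on the base, the shoulder is in the fork at (585,185), and the ring and gauge haven't moved.

```bash
python3 -c "
from h import *
print(env.sign_off())"
```

```text
the job is handed in; nothing more can be done
None
```

The extinguisher is clamped against the fork and handed in: the bar is down in the notch nearest the 10 N position, about 3 mm back, which leaves the pad at an estimated 7 N rather than 10, and the gripper is clear.

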